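# Brass reference block from the sliding-cover case

## Task

A hardness reference block of brass lies under one of the two clear sliding covers of the aluminium case; the steel one lies under the other. Slide the cover above the brass block all the way open, past the other cover, leaving the other cover shut, then take the brass block out and set it down gently, flat on the middle of the round steel anvil with the orange foot. Leave the cover open.

Things in the scene. Friction and masses are not known exactly. Their poses are not given: they have to be found in the camera images.
- case: Low aluminium case, 176 mm (x) by 436 mm (y), walls 68 mm high, fixed. Origin: centre of its underside; x points away from the robot, y along it to the left, z up. Left (+y) and right compartments, each 160 mm wide in x and 207 mm long, blue floor 28 mm up. Over each lies a clear cover, sliding on its own track along y, moved by about 1.5 N, staying where left; left one above the right one.
- left_pull (a point): Pull of the left cover: upright black bar on its outer (+y) end, 50 mm long in case x, 12 mm thick in y. Point: mid-bar, 12 mm below its top, 26 mm above that cover's top; axes as the case's. Slides only along -y, 140 mm from shut (y = 195 mm in the case) to its stop; starts up to 10 mm open. Open, the cover still reaches 15 mm to the +y side of the point; beyond that 140 mm are free.
- right_pull (a point): Pull of the right cover: the same bar on its outer (-y) end, 50 mm long in case x, 12 mm thick in y. Point: mid-bar, 12 mm below its top, 35 mm above that cover's top; axes as the case's. Slides only along +y, under the left cover, 140 mm from shut (y = -195 mm) to its stop; starts up to 10 mm open. Open, it reaches 15 mm to the -y side of the point; beyond that 140 mm are free.
- brass_block_center (a point): Centre of the brass disc: 50 mm in diameter, 18 mm thick, about 0.27 kg, axis z, lying flat on the floor of the left or the right compartment, near y = +140 or -140 mm in the case; at least 35 mm free on every side once the cover is fully open. A like disc of steel, not wanted, lies in the other compartment, another on the bench.
- anvil_top (a point): Centre of the flat top of the anvil: a round steel disc 100 mm in diameter on an orange foot (a flange 124 mm wide, 12 mm high), 30 mm high in all, fixed to the bench to the right of the case. z is up.
Things that resemble listed ones, but are neither listed nor needed, are in the scene too. There is more than one size of the part that bears anvil_top; the job needs the largest.

How it is judged (in metres and radians):
On the way:
1. the cover above the brass block is slid open, by more than 110 mm, its pull past the block, the other cover left where it was (((distance of left_pull from where it was at the start of the episode above 0.11 m and distance of right_pull from where it was at the start of the episode below 0.025 m) or (distance of right_pull from where it was at the start of the episode above 0.11 m and distance of left_pull from where it was at the start of the episode below 0.025 m)) and ((distance of left_pull from where it was at the start of the episode above 0.11 m and y of brass_block_center in the frame of left_pull above 0.03 m) or (distance of right_pull from where it was at the start of the episode above 0.11 m and y of brass_block_center in the frame of right_pull below -0.03 m))), for 0.2 s.
At the end, for the whole second after the job is handed in: The brass block lies flat (within 10 degrees) on the anvil's top, released and at rest, its centre within 20 mm of the anvil's centre; the cover that was slid is still more than 110 mm from its start and the other cover within 25 mm of its start (((distance of left_pull from where it was at the start of the episode above 0.11 m and distance of right_pull from where it was at the start of the episode below 0.025 m) or (distance of right_pull from where it was at the start of the episode above 0.11 m and distance of left_pull from where it was at the start of the episode below 0.025 m)) and horizontal distance between brass_block_center and anvil_top below 0.02 m and z of brass_block_center in the frame of anvil_top between 0.004 and 0.014 m and angle between brass_block_center's own z axis and vertical below 0.17 rad and contact force between the fingers and brass_block below 0.1 N and linear speed of brass_block below 0.02 m/s); the robot touches nothing.
It fails at once if the brass block is dropped (falls faster than 0.6 m/s while not held) (contact force between the fingers and brass_block below 0.05 N and linear speed of brass_block above 0.6 m/s).
It fails at once if both covers are moved by more than 25 mm (distance of each of left_pull, right_pull from where it was at the start of the episode above 0.025 m).
It also fails if it takes over 48 s, if anything falls off the work surface, if the arm or the gripper's body presses on something with over 40 N, if the wrist force passes 120 N, or if a joint passes its speed limit or range.

## Robot

A 7-joint arm with a two-finger parallel gripper is mounted at the origin on the work surface. World frame = base frame: x ahead of the robot, y to its left, z up, the work surface at z = 0. Lengths are in mm, angles in rad, forces in N, time in s.
With the tool pointing down it reaches from about 400 to 875 mm from the base axis. Payload 4.4 kg.
Tool frame: the origin (TCP) lies on the front face of the gripper's body, between the roots of the fingers; the fingertips stand 73 mm ahead of it and the grasp point (between the pads) lies 54 mm ahead of it; z points along the fingers, y is the direction in which the jaws open and shut (so a half turn about z gives the same grasp; the last joint's range is limited). The gripper opens to 85 mm and grips with 20 to 120 N. Pads are 22 mm wide; open, the fingers measure 114 mm over their backs; the gripper's body (76 mm by 85 mm) begins 54 mm behind the grasp point. The pads swing forward as they close: fully open they stand 13 mm farther back than shut.
Start: joints at [1.279, 0.628, 0.038, 1.517, -0.027, 0.996, -0.02], TCP at [145.55, -633.508, 303.913] pointing down, gripper open.
Joint ranges: [-3.06, 3.06], [-0.37, 2.12], [-1.25, 1.32], [0.18, 2.47], [-1.1, 4.24], [0.23, 1.98], [-2.94, 2.94]. Speed limits (rad/s): [2.57, 2.57, 3.14, 3.14, 3.14, 3.14, 3.14].

## Interface

Orientations are given as a unit quaternion [x, y, z, w].
In Python, from plant import * gives the robot as it stands.
- The arm moves only by the tool play_rows, never from a script. Its argument "increments" is text: rows parted by semicolons, each of 5 numbers parted by spaces: the opening, from -1 (shut) to 1 (fully open), then the shift along the tool's x, y, z in units of 30 mm (1.0 is 30 mm), then the turn about the tool's z in rad. In form: grip tx ty tz roll; .... A call has 1 to 5 rows; each row shifts and turns the commanded pose from where the row before left it, along the tool's axes as they then stand; what a row does not reach is not made up. A row lasts 1/12 s, in which the tool goes at most 41.7 mm and 7.16 degrees, less where a joint would pass 70% of its speed; a pose out of reach is approached as far as the arm can. A call is refused whole if a number of a shift passes 1 or a number of a turn 0.125, either way. A call with a gripper value outside its range is refused whole. The fingers move at their own pace and stop on an object; "newtons" is the grip in N (left out, the last holds). Time passes only in rows, so rows that do not move let the fingers close. It gives the time, the measured TCP pose, the force and the opening at its end, in the units of the state.
- get_state(): the state, without advancing time (a new reading comes with each control period).
- camera(name): name is "side" or "top" or "wrist"; returns a dict with "frame" (400x640x3 uint8, blue, green, red), "camera_matrix" (3x3 intrinsics, pixels), "R" (3x3) and "t" (3): a world point X has camera coordinates R X + t; the wrist camera has in their place "mount" (4x4, takes a point from camera to tool coordinates, whose origin is the TCP and whose axes are the flange's). Camera axes: x right, y down, z forward; pixel columns grow to the right and rows downward; lengths in mm; the calibration is good to about 2 mm. A picture is of the moment at which its call begins: read the wrist's pose just before it. There is no depth.
- job_done(): hands the job in, once; it reports no verdict.
Trained networks look in a picture, given as the dict that the camera call returned (one of the last four; its "shot" number tells which), for a name from the list of things; names that differ only in an ending like _2 or _b are one class to them, and where a whole thing is asked for, a point or a joint stands for the part that bears it (a point fixed in the world has none). Each returns a list of dicts, best first, with "p" (0 to 1); they miss things now and then, are a little off and sometimes report something else, mostly with a low value. They report only what shows in the picture. A call takes as long as a camera call. They do not tell look-alikes from the thing itself.
- look_for(picture, query): "box" ([left, top, right, bottom] in pixels, round what is visible of it).
- masks_of(picture, query): "pixels" (400x640 bool, what is visible of it) and "box" ([left, top, right, bottom] in pixels, round what is visible of it).
The state is a dict: "t": time; "joint_positions": joint angles; "qvel": joint speeds; "joint_torque": joint torques, N m; "tool_pos": TCP position; "tool_rot": TCP orientation; "ft_force": force on the tool from outside, world axes, zero at the start; "ft_torque": the same for the moment, N m; "opening": finger opening in mm.
Only numpy, scipy, OpenCV 4.12 (cv2) and the standard library are available. Lean on these libraries where they do the work, as an engineer would, in place of code of your own. Each camera call takes 0.05 s, during which the arm holds its last target.

## Working session

There is one attempt and no reset: what is moved stays moved. The work goes in short steps, Python scripts to look and compute and a tool call to move; the robot and the scene stay as the last step left them, time stands still between calls to the robot, and variables do not carry over. Pictures are saved under pics/ and viewed, and the job is handed in when it is done.

Besides the shell and the picture viewer there is one more tool, called after "Emit:" as name(argument=value, ...) on one line, values as JSON. play_rows: Moves the arm, as the interface text tells. Its arguments: {"type":"object","properties":{"increments":{"type":"string"},"newtons":{"type":"number"}},"required":["increments"]}

```bash
mkdir -p pics; ls
cat > h.py <<'E'
from plant import *
import numpy as np, cv2, json, pickle
def ray(c,u,v):
    K=np.array(c["camera_matrix"]);R=np.array(c["R"]);t=np.array(c["t"]).ravel()
    d=R.T@np.linalg.solve(K,np.array([u,v,1.0]));o=-R.T@t
    return o,d
def atz(c,u,v,z):
    o,d=ray(c,u,v);return o+d*(z-o[2])/d[2]
def proj(c,X):
    p=np.array(c["R"])@np.array(X,float)+np.array(c["t"]).ravel();q=np.array(c["camera_matrix"])@p
    return q[:2]/q[2]
E
python3 - <<'E'
from h import *
s=get_state();print(s["t"],s["tool_pos"],s["tool_rot"],s["opening"])
for n in("top","side","wrist"):
    c=camera(n);cv2.imwrite(f"pics/{n}0.png",c["frame"]);pickle.dump(c,open(n+"0.pkl","wb"))
    for q in("case","left_pull","right_pull","brass_block_center","anvil_top"):
        print(n,q,[(round(d["p"],2),np.round(d["box"]).tolist()) for d in look_for(c,q)][:4])
print(get_state()["t"])
E
```

```text
pics
0.0 [ 145.4217243  -633.02872515  302.99668254] [ 9.93634311e-01  1.12649781e-01 -1.36685668e-04 -9.29836489e-04] 85.2974935332376
top case [(0.79, [183.0, 146.0, 354.0, 223.0])]
top left_pull [(0.94, [191.0, 156.0, 275.0, 219.0])]
top right_pull [(0.94, [275.0, 153.0, 348.0, 212.0])]
top brass_block_center []
top anvil_top [(0.94, [463.0, 214.0, 495.0, 242.0]), (0.91, [397.0, 233.0, 429.0, 265.0])]
side case [(0.75, [193.0, 175.0, 338.0, 289.0])]
side left_pull []
side right_pull [(0.93, [260.0, 173.0, 330.0, 219.0])]
side brass_block_center [(0.2, [258.0, 173.0, 326.0, 217.0])]
side anvil_top [(0.91, [332.0, 165.0, 369.0, 187.0]), (0.9, [370.0, 184.0, 393.0, 199.0]), (0.75, [379.0, 165.0, 406.0, 174.0])]
wrist case []
wrist left_pull []
wrist right_pull []
wrist brass_block_center []
wrist anvil_top []
0.9
```

Run:
```python
import cv2
for n,(a,b,x,y) in {"top":(170,120,510,290),"side":(180,150,420,300)}.items():
    f=cv2.imread(f"pics/{n}0.png")
    g=cv2.resize(f[b:y,a:x],None,fx=800/(x-a),fy=800/(x-a),interpolation=cv2.INTER_CUBIC);cv2.imwrite(f"pics/{n}0z.png",g);print(g.shape)
```

```text
(400, 800, 3)
(500, 800, 3)
```

View pics/top0.png

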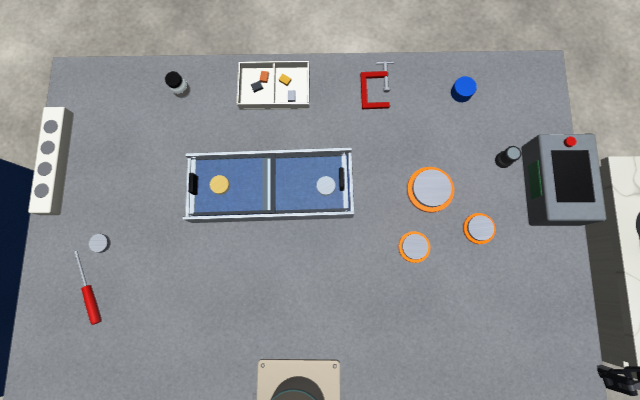

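View pics/top0z.png

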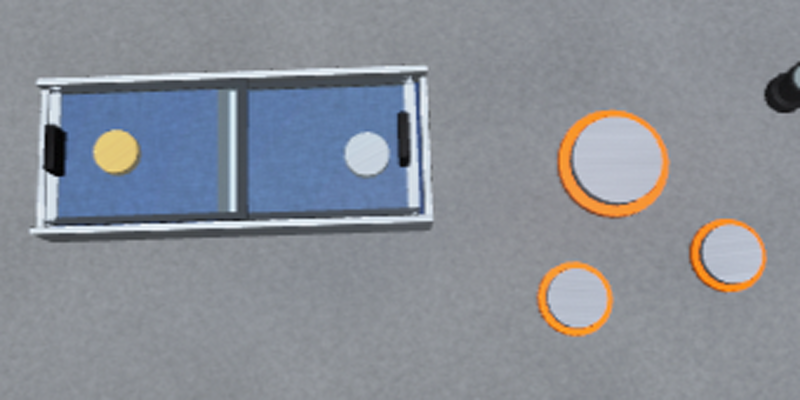

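View pics/side0z.png

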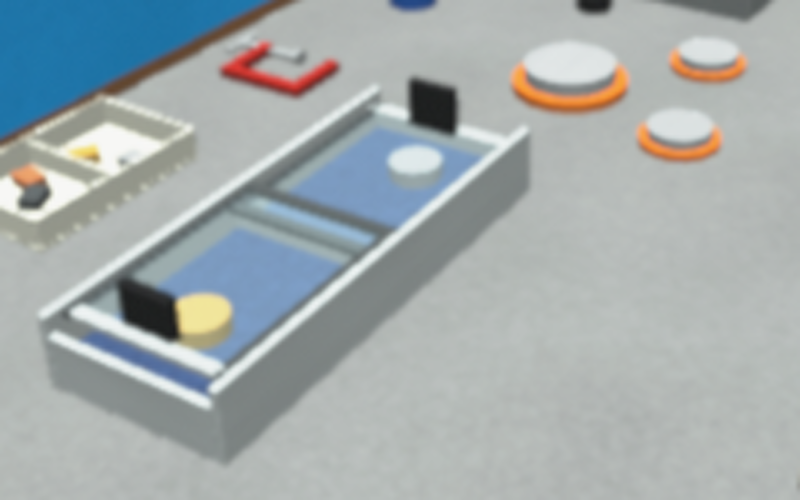

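View pics/wrist0.png

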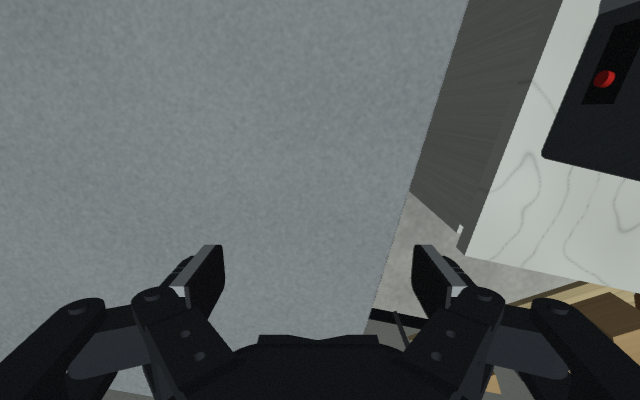

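Run:
```python
from h import *
import pickle
from scipy.optimize import least_squares
T=pickle.load(open("top0.pkl","rb"));S=pickle.load(open("side0.pkl","rb"))
for n,c in(("top",T),("side",S)):
    f=c["frame"].astype(int);hsv=cv2.cvtColor(c["frame"],cv2.COLOR_BGR2HSV)
    def comps(m,name,mn=15):
        k,l,st,ce=cv2.connectedComponentsWithStats(m.astype(np.uint8))
        for i in range(1,k):
            if st[i,4]>=mn: print(n,name,st[i],np.round(ce[i],1))
    box=(slice(130,240),slice(180,360)) if n=="top" else (slice(160,300),slice(185,345))
    z=np.zeros(f.shape[:2],bool);z[box]=1
    comps((f.max(2)<45)&z,"black")
    comps((hsv[...,0]>15)&(hsv[...,0]<32)&(hsv[...,1]>70)&z,"brass")
    comps((hsv[...,0]<22)&(hsv[...,0]>8)&(hsv[...,1]>190)&(f[...,2]>180),"orange",60)
# ellipse top disc of largest anvil
def fitfoot(c,name):
    hsv=cv2.cvtColor(c["frame"],cv2.COLOR_BGR2HSV)
    m=((hsv[...,0]<22)&(hsv[...,0]>8)&(hsv[...,1]>150)).astype(np.uint8)
    cs,_=cv2.findContours(m,cv2.RETR_CCOMP,cv2.CHAIN_APPROX_NONE)
    cs=sorted(cs,key=cv2.contourArea)[::-1]
    for q in cs[:6]:
        if len(q)<20: continue
        e=cv2.fitEllipse(q);print(name,np.round(e[0],1),np.round(e[1],1),cv2.contourArea(q), [np.round(atz(c,*e[0],zz)[:2],1).tolist() for zz in (6,12,30)])
fitfoot(T,"top");fitfoot(S,"side")
# top disc
g=T["frame"][160:215,400:460];cv2.imwrite("pics/anv.png",cv2.resize(g,None,fx=10,fy=10,interpolation=cv2.INTER_NEAREST))
g=T["frame"][143:225,178:268];cv2.imwrite("pics/caseL.png",cv2.resize(g,None,fx=7,fy=7,interpolation=cv2.INTER_CUBIC))
g=S["frame"][220:295,188:278];cv2.imwrite("pics/sideL.png",cv2.resize(g,None,fx=8,fy=8,interpolation=cv2.INTER_CUBIC)[:600])
print(np.round(ray(T,320,200)[0]),np.round(ray(S,320,200)[0]))
```

```text
top black [339 169   5  22  54] [340.5 178.9]
top black [189 173   9  22 157] [192.7 183.6]
top brass [210 175  19  19 272] [219.  184.2]
top orange [407 167  46  45 363] [425.1 192.3]
top orange [464 213  29  31 178] [473.8 229.6]
top orange [399 232  30  30 164] [409.4 248.4]
side black [304 175  12  14 132] [309.6 181.5]
side black [217 236  16  15 147] [224.4 243. ]
side brass [201 194   9   4  26] [205.6 195.5]
side brass [232 239  17  14 193] [239.7 245.2]
top [430.  189.1] [44.1 46.3] 1602.0 [[537.2, -348.5], [535.9, -347.0], [531.9, -342.4]]
top [431.5 187.8] [38.7 40.6] 1229.5 [[540.8, -352.6], [539.5, -351.1], [535.5, -346.5]]
top [413.9 246.7] [29.9 30.9] 724.5 [[382.9, -298.7], [382.4, -297.5], [381.1, -293.8]]
top [414.7 246.3] [26.6 27.6] 573.5 [[384.0, -300.9], [383.6, -299.7], [382.3, -296.0]]
top [479.3 227.9] [28.4 30.4] 157.5 [[432.1, -471.9], [431.4, -469.7], [429.2, -463.0]]
top [263.7  76.4] [ 7.2 10.5] 54.5 [[872.3, 110.8], [869.1, 109.7], [859.3, 106.3]]
side [350.5 173.3] [16.8 31.3] 107.0 [[542.2, -357.8], [536.3, -347.2], [518.6, -315.6]]
side [383.4 190.2] [12.7 22.2] 43.0 [[385.5, -304.7], [381.0, -294.7], [367.5, -264.5]]
side [392.  168.2] [ 9.4 19.9] 27.5 [[432.7, -474.6], [427.8, -463.0], [413.1, -428.2]]
[ 307.  -84. 1049.] [-105.  797.  663.]
```

View pics/caseL.png

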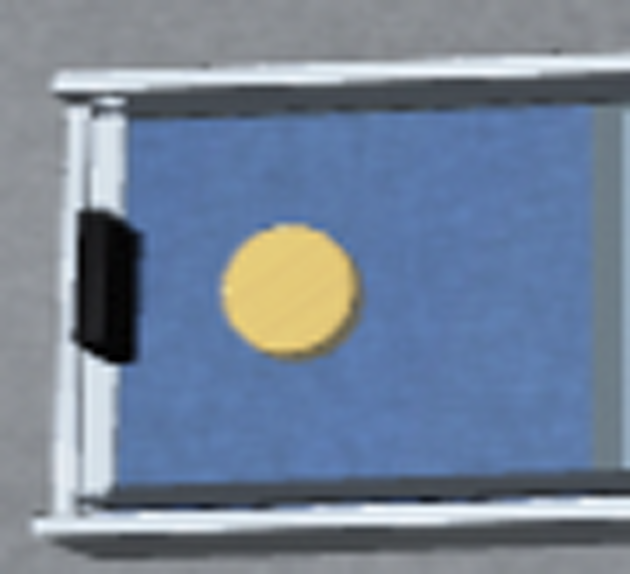

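View pics/sideL.png

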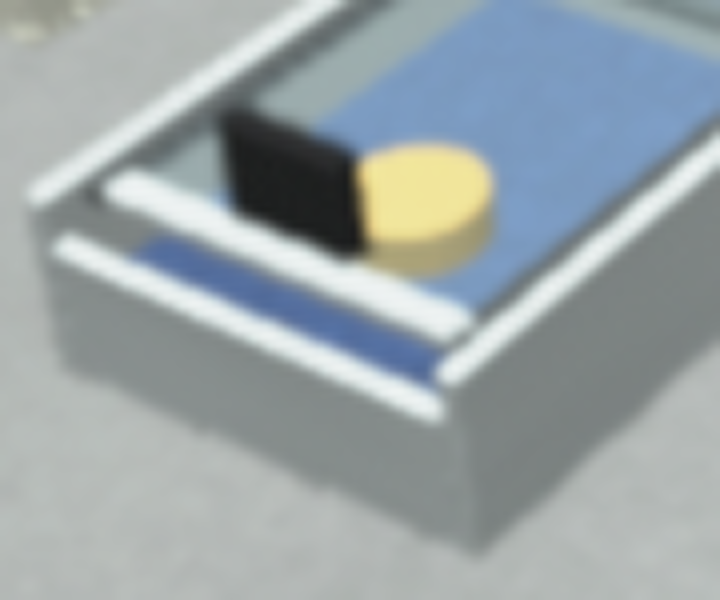

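View pics/anv.png

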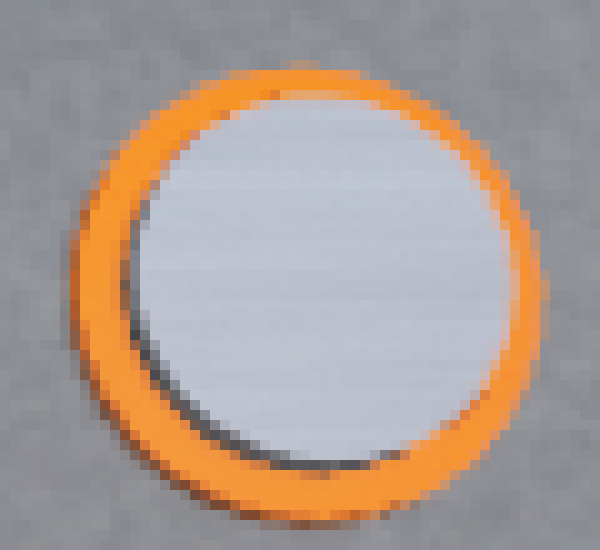

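Run:
```python
from h import *
T=pickle.load(open("top0.pkl","rb"));S=pickle.load(open("side0.pkl","rb"))
def p7(u,v):return ((u+.5)/7-.5+178,(v+.5)/7-.5+143)
def p8(u,v):return ((u+.5)/8-.5+188,(v+.5)/8-.5+220)
def tri(a,b):
    P=[]
    for c in(T,S):P.append(np.array(c["camera_matrix"])@np.c_[np.array(c["R"]),np.array(c["t"]).ravel()])
    X=cv2.triangulatePoints(P[0],P[1],np.array(a),np.array(b)).ravel();return X[:3]/X[3]
print("bar far",tri(p7(79,210),p8(222,113)),"near",tri(p7(74,342),p8(354,160)))
for n,a,b in(("far L",(52,80),(30,195)),("near L",(34,526),(442,378))):
    print(n,tri(p7(*a),p8(*b)),atz(T,*p7(*a),68),atz(S,*p8(*b),68))
s=800/340
for a in((427,68),(432,218)):print("R corner z68",atz(T,170+(a[0]+.5)/s-.5,120+(a[1]+.5)/s-.5,68))
for z in(28,46):print("brass",z,atz(T,219,184.2,z))
print("brass side", atz(S,*p8(425,192),46), tri(p7(290,290),p8(425,192)))
for z in (90,100,105):print(z,atz(T,*p7(91,278),z),atz(T,*p7(79,210),z),atz(T,*p7(74,342),z))
print("anvil",atz(T,432.4,187.8,30))
```

```text
bar far [559.2928825  271.70157493 106.08380376] near [509.36700701 268.93714448 106.84590891]
far L [620.44042413 299.91102296  68.83889085] [620.72996508 300.25564963  68.        ] [621.43426051 299.20693882  68.        ]
near L [451.93881723 295.44026508  67.88872181] [451.92288473 295.39750551  68.        ] [451.83412636 295.53395522  68.        ]
R corner z68 [ 632.08138831 -135.17479435   68.        ]
R corner z68 [ 464.47795408 -138.33128171   68.        ]
brass 28 [548.36058795 217.97240835  28.        ]
brass 46 [544.11392631 212.64366867  46.        ]
brass side [541.14100108 211.2914561   46.        ] [543.06853357 211.61033335  46.04918018]
90 [539.06282716 272.32951989  90.        ] [564.44734832 278.38334929  90.        ] [515.44788481 276.96486157  90.        ]
100 [536.64799271 268.61086339 100.        ] [561.76780115 274.60156276 100.        ] [513.27930969 273.19786719 100.        ]
105 [535.44057548 266.75153514 105.        ] [560.42802757 272.71066949 105.        ] [512.19502213 271.31437001 105.        ]
anvil [ 535.3453459  -348.85719462   30.        ]
```

Emit:
play_rows(increments="0.2 0 0 0 0.1; 0.2 0 0 0 0.1; 0.2 0.9 -0.9 0 0; 0.2 0.9 -0.9 0 0; 0.2 0.9 -0.9 0 0", newtons=25)

```text
t: 1.32
tool_pos: [224.8, -549.6, 303.8]
tool_rot: [1.0, 0.012, 0.0, 0.0]
ft_force: [1.1, 0.4, 0.6]
opening: 51.3
```

Emit:
play_rows(increments="0.2 0.9 -0.9 0 0; 0.2 0.9 -0.9 0 0; 0.2 0.9 -0.9 0 0; 0.2 0.9 -0.9 0 0; 0.2 0.9 -0.9 0 0")

```text
t: 1.73
tool_pos: [357.0, -410.6, 304.2]
tool_rot: [1.0, 0.013, 0.0, 0.0]
ft_force: [0.8, -0.2, 0.3]
opening: 50.8
```

Emit:
play_rows(increments="0.2 0.9 -0.9 0 0; 0.2 0.9 -0.9 0 0; 0.2 0.9 -0.9 0 0; 0.2 0.9 -0.9 0 0; 0.2 0.9 -0.9 0 0")

```text
t: 2.15
tool_pos: [488.5, -272.1, 304.2]
tool_rot: [1.0, 0.013, 0.0, 0.0]
ft_force: [1.0, -1.4, -0.3]
opening: 51.5
```

Emit:
play_rows(increments="0.2 0.5 -1 0 0; 0.2 0.5 -1 0 0; 0.2 0.5 -1 0 0; 0.2 0.5 -1 0 0; 0.2 0 -1 0 0")

```text
t: 2.57
tool_pos: [546.3, -119.9, 304.1]
tool_rot: [1.0, 0.014, 0.002, -0.0]
ft_force: [1.4, 0.2, -0.3]
opening: 51.4
```

Emit:
play_rows(increments="0.2 0 -1 0.5 0; 0.2 0 -1 0.5 0; 0.2 0 -1 0.5 0; 0.2 0 -1 0.5 0; 0.2 0 -1 0 0")

```text
t: 2.98
tool_pos: [538.0, 29.2, 241.5]
tool_rot: [1.0, 0.013, -0.002, 0.0]
ft_force: [0.2, 0.5, 0.2]
opening: 51.2
```

Emit:
play_rows(increments="0.2 0 -1 0 0; 0.2 0 -1 0 0; 0.2 0 -1 0 0; 0.2 0 -1 0 0; 0.2 0 -1 0 0")

```text
t: 3.4
tool_pos: [535.7, 179.4, 244.1]
tool_rot: [1.0, 0.013, 0.0, -0.0]
ft_force: [0.9, 0.4, 0.1]
opening: 51.3
```

Emit:
play_rows(increments="0.2 0 -1 0 0; 0.2 0 -1 0 0; 0.2 0 -0.6 0 0; 0.2 0 0 0 0; 0.2 0 0 0 0")

```text
t: 3.82
tool_pos: [533.4, 257.1, 243.8]
tool_rot: [1.0, 0.014, -0.0, -0.0]
ft_force: [-0.2, -0.7, 0.2]
opening: 51.4
```

Emit:
play_rows(increments="0.2 0 -0.25 0.5 0; 0.2 0 0 0 0; 0.2 0 0 0 0")

```text
t: 4.07
tool_pos: [533.3, 261.8, 228.5]
tool_rot: [1.0, 0.012, -0.001, 0.001]
ft_force: [0.7, 0.3, 0.9]
opening: 51.2
```

```bash
cat >> h.py <<'E'
from scipy.spatial.transform import Rotation as Ro
def wcam(name):
    s=get_state();c=camera("wrist");cv2.imwrite(f"pics/{name}.png",c["frame"])
    M=np.array(c["mount"]);B=np.eye(4);B[:3,:3]=Ro.from_quat(s["tool_rot"]).as_matrix();B[:3,3]=s["tool_pos"]
    W=np.linalg.inv(B@M);c=dict(c);c["R"]=W[:3,:3];c["t"]=W[:3,3];return s,c
E
python3 - <<'E'
from h import *
s,c=wcam("w1");pickle.dump(c,open("w1.pkl","wb"))
print(s["tool_pos"],s["ft_force"],[(d["p"],d["box"]) for d in look_for(c,"left_pull")],proj(c,[534.5,264.5,106]))
E
```

```text
[533.34121631 261.7628374  228.46973235] [0.68809424 0.28201763 0.87305619] [(0.89, [286.8, 88.7, 599.4, 287.0])] [314.56038432 214.99756649]
```

View pics/w1.png

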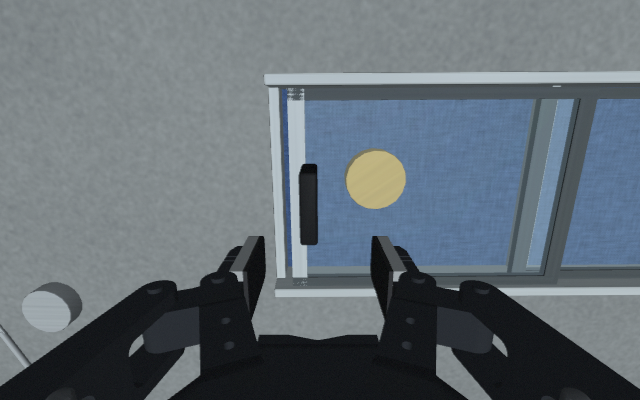

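Run:
```python
from h import *
c=pickle.load(open("w1.pkl","rb"))
for p in((301,173),(317,173),(301,245),(317,245),(309,209)):print(p,atz(c,*p,106))
hsv=cv2.cvtColor(c["frame"],cv2.COLOR_BGR2HSV);m=((hsv[...,0]>15)&(hsv[...,0]<32)&(hsv[...,1]>70)).astype(np.uint8)
k,l,st,ce=cv2.connectedComponentsWithStats(m);i=1+st[1:,4].argmax();print(st[i],ce[i],atz(c,*ce[i],46),atz(c,*ce[i],44))
```

```text
(301, 173) [562.061891   273.66286683 106.        ]
(317, 173) [562.32296717 263.62239986 106.        ]
(301, 245) [513.11092728 273.07224511 106.        ]
(317, 245) [513.38765476 262.37075085 106.        ]
(309, 209) [538.50071145 268.1968217  106.        ]
[ 346  151   59   58 2679] [375.38820455 179.10974244] [546.70792948 215.02469368  46.        ] [546.28606493 214.63605733  44.        ]
```

Emit:
play_rows(increments="0.2 0.1 -0.15 0.6 0; 0.2 0 0 0.6 0; 0.2 0 0 0.6 0; 0.2 0 0 0.5 0; 0.2 0 0 0.2 0")

```text
t: 4.58
tool_pos: [536.0, 266.5, 152.6]
tool_rot: [1.0, 0.012, -0.001, 0.001]
ft_force: [-0.9, -0.1, -0.4]
opening: 51.4
```

Emit:
play_rows(increments="-1 0 0 0 0; -1 0 0 0 0; -1 0 0 0 0; -1 0 0 0 0; -1 0 0 0 0", newtons=25)

```text
t: 5.0
tool_pos: [537.2, 268.0, 155.2]
tool_rot: [1.0, 0.013, 0.001, -0.0]
ft_force: [-1.2, 0.4, 5.2]
opening: 11.3
```

Emit:
play_rows(increments="-0.4 0 0 0 0; -0.4 0 0 -0.25 0; -0.4 0 0 0 0; -1 0 0 0 0; -1 0 0 0 0")

```text
t: 5.42
tool_pos: [536.7, 268.1, 162.0]
tool_rot: [1.0, 0.013, 0.0, -0.0]
ft_force: [-0.5, -0.3, 4.3]
opening: 11.4
```

Emit:
play_rows(increments="-1 0 0 0 0; -1 0 0 0 0; -1 0 0 0 0")

```text
t: 5.67
tool_pos: [536.7, 268.1, 162.0]
tool_rot: [1.0, 0.013, 0.0, -0.0]
ft_force: [-1.2, 0.4, 5.6]
opening: 11.2
```

Emit:
play_rows(increments="-1 0 0.3 0 0; -1 0 0.5 0 0; -1 0 0.5 0 0; -1 0 0.5 0 0; -1 0 0.5 0 0")

```text
t: 6.08
tool_pos: [538.7, 197.9, 162.0]
tool_rot: [1.0, 0.013, 0.001, -0.0]
ft_force: [1.0, 2.5, 5.5]
opening: 11.2
```

Emit:
play_rows(increments="-1 0 0.5 0 0; -1 0 0.5 0 0; -1 0 0.5 0 0; -1 0 0.3 0 0; -1 0 0 0 0")

```text
t: 6.5
tool_pos: [540.5, 140.8, 162.0]
tool_rot: [1.0, 0.011, 0.001, 0.001]
ft_force: [-0.1, -1.4, 6.8]
opening: 11.1
```

Moved about 127 mm; continue to the stop.

Emit:
play_rows(increments="-1 0 0.2 0 0; -1 0 0.1 0 0; -1 0 0 0 0")

```text
t: 6.75
tool_pos: [540.7, 135.6, 162.0]
tool_rot: [1.0, 0.013, 0.001, -0.001]
ft_force: [1.9, 1.8, 5.5]
opening: 11.1
```

Emit:
play_rows(increments="-1 0 0.1 0 0; -1 0 0 0 0; -1 0 0 0 0")

```text
t: 7.0
tool_pos: [540.6, 135.3, 162.0]
tool_rot: [1.0, 0.014, 0.001, -0.002]
ft_force: [1.0, 7.8, 4.9]
opening: 11.3
```

Emit:
play_rows(increments="-1 0 -0.1 0 0; -0.3 0 0 0 0; -0.3 0 0 0 0; -0.3 0 0 -0.7 0; -0.3 0 0 -1 0")

```text
t: 7.42
tool_pos: [537.4, 134.2, 209.9]
tool_rot: [1.0, 0.012, -0.004, 0.002]
ft_force: [0.4, 0.0, 0.4]
opening: 29.9
```

Emit:
play_rows(increments="0.65 0 -0.5 -0.8 0; 0.65 0 -1 0 0; 0.65 0 -0.8 0 0; 0.65 0 0 0 0; 0.65 0 0 0 0")

```text
t: 7.83
tool_pos: [537.1, 205.5, 235.8]
tool_rot: [1.0, 0.014, -0.001, 0.0]
ft_force: [0.8, -0.6, -0.7]
opening: 70.3
```

Run:
```python
from h import *
s,c=wcam("w2");pickle.dump(c,open("w2.pkl","wb"))
print(s["tool_pos"],s["ft_force"],s["opening"])
hsv=cv2.cvtColor(c["frame"],cv2.COLOR_BGR2HSV);m=((hsv[...,0]>15)&(hsv[...,0]<32)&(hsv[...,1]>70)).astype(np.uint8)
k,l,st,ce=cv2.connectedComponentsWithStats(m);i=1+st[1:,4].argmax();print(st[i],ce[i],atz(c,*ce[i],46))
c=camera("top");cv2.imwrite("pics/top2.png",cv2.resize(c["frame"][120:290,170:510],None,fx=2.35,fy=2.35))
```

```text
[537.1295554  205.53365211 235.76449101] [ 0.77131386 -0.56341562 -0.71931487] 70.33092612715461
[ 279  150   58   59 2659] [307.90146672 179.32907108] [547.21947327 214.96341986  46.        ]
```

View pics/w2.png

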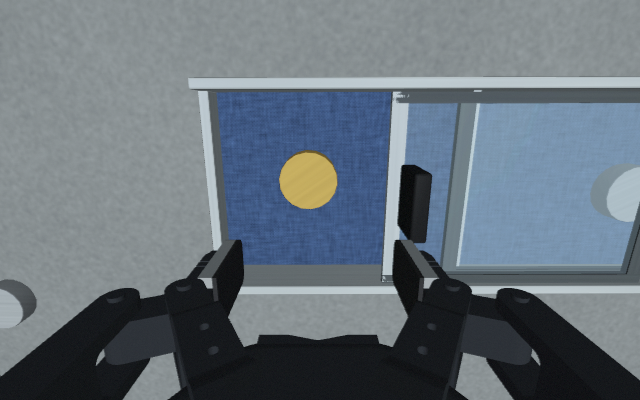

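View pics/top2.png

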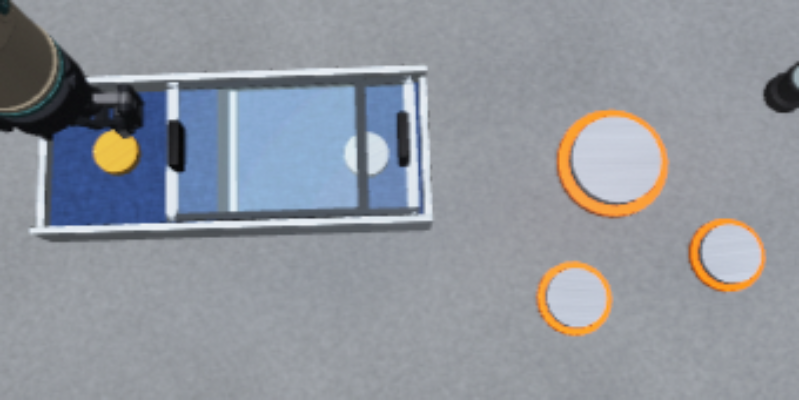

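Emit:
play_rows(increments="0.65 0.29 -0.28 0 0; 0.65 0 0 0.9 0; 0.65 0 0 0.9 0; 0.65 0 0 0.9 0; 0.65 0 0 0.5 0")

```text
t: 8.35
tool_pos: [545.3, 210.6, 137.4]
tool_rot: [1.0, 0.012, -0.002, 0.002]
ft_force: [0.4, -0.2, -0.1]
opening: 70.8
```

Emit:
play_rows(increments="0.65 0 0 0.5 0; 0.65 0 0 0.4 0; 0.65 0 0 0.3 0; 0.65 0 0 0 0")

```text
t: 8.68
tool_pos: [545.7, 212.1, 102.6]
tool_rot: [1.0, 0.012, -0.002, 0.001]
ft_force: [0.3, -0.4, 0.4]
opening: 70.3
```

Run:
```python
from h import *
s,c=wcam("w3")
c=camera("side");cv2.imwrite("pics/s3.png",cv2.resize(c["frame"][150:300,180:420],None,fx=3.3,fy=3.3,interpolation=cv2.INTER_CUBIC))
```

```text
(no output)
```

View pics/w3.png

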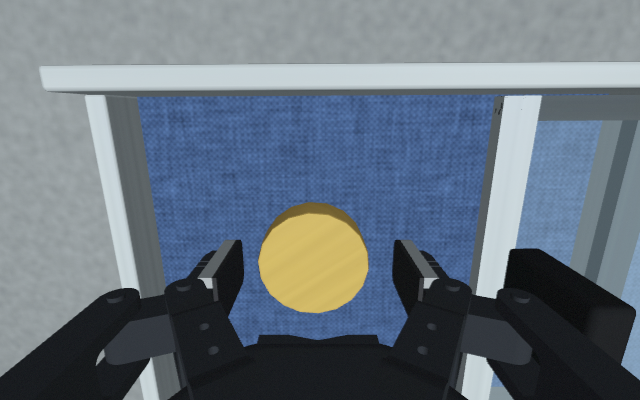

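View pics/s3.png

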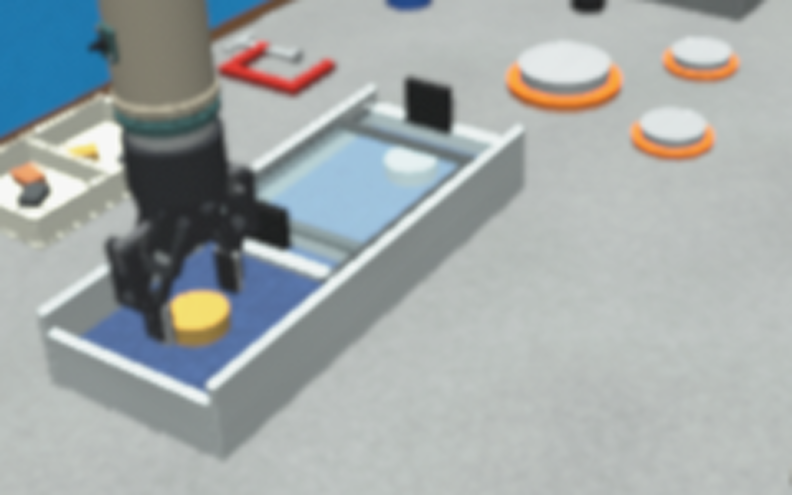

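Emit:
play_rows(increments="0 0 0 0 0; -0.2 0 0 0 0; -0.2 0 0 0 0; -0.2 0 0 0 0; -0.2 0 0 0 0", newtons=45)

```text
t: 9.2
tool_pos: [547.2, 213.7, 105.8]
tool_rot: [1.0, 0.013, 0.001, -0.0]
ft_force: [-0.9, -0.2, 5.4]
opening: 47.2
```

Run:
```python
from h import *
s,c=wcam("w4");print(s["tool_pos"],s["tool_rot"],s["opening"],s["ft_force"])
```

```text
[547.17054792 213.72362615 105.7945335 ] [ 9.99916619e-01  1.28727216e-02  9.62632888e-04 -3.49317405e-04] 47.226089745624314 [-0.87114771 -0.21191259  5.41264833]
```

View pics/w4.png

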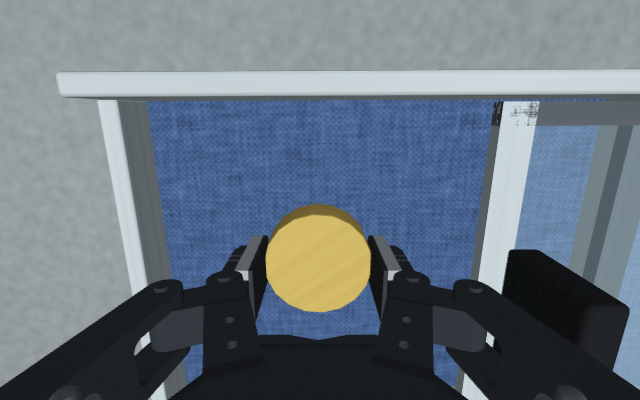

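Emit:
play_rows(increments="-0.3 0 0 -0.2 0; -0.3 0 0 -0.3 0; -0.3 0 0 -0.5 0; -0.3 0 0 -0.5 0; -0.3 0 0 0 0", newtons=60)

```text
t: 9.67
tool_pos: [548.1, 214.1, 152.4]
tool_rot: [1.0, 0.013, 0.002, -0.001]
ft_force: [0.9, 0.4, -2.1]
opening: 47.0
```

Run:
```python
from h import *
s,c=wcam("w5");print(s["tool_pos"],s["tool_rot"],s["opening"],s["ft_force"])
c=camera("side");cv2.imwrite("pics/s5.png",cv2.resize(c["frame"][190:290,190:310],None,fx=6,fy=6,interpolation=cv2.INTER_CUBIC))
```

```text
[548.06795854 214.10121432 152.44926175] [ 9.99913487e-01  1.28943425e-02  2.41771904e-03 -9.53156649e-04] 47.01634961847476 [ 0.87428161  0.42243884 -2.0727699 ]
```

View pics/w5.png

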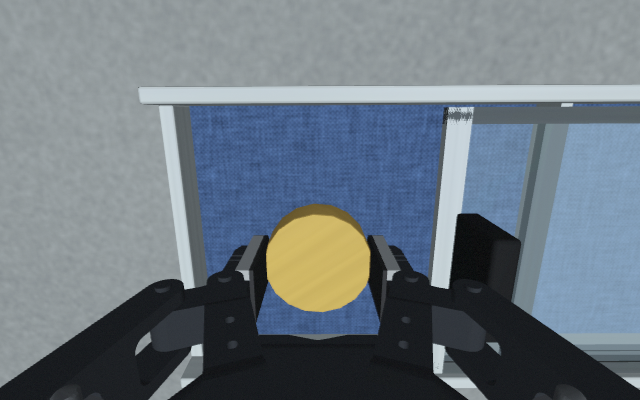

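View pics/s5.png

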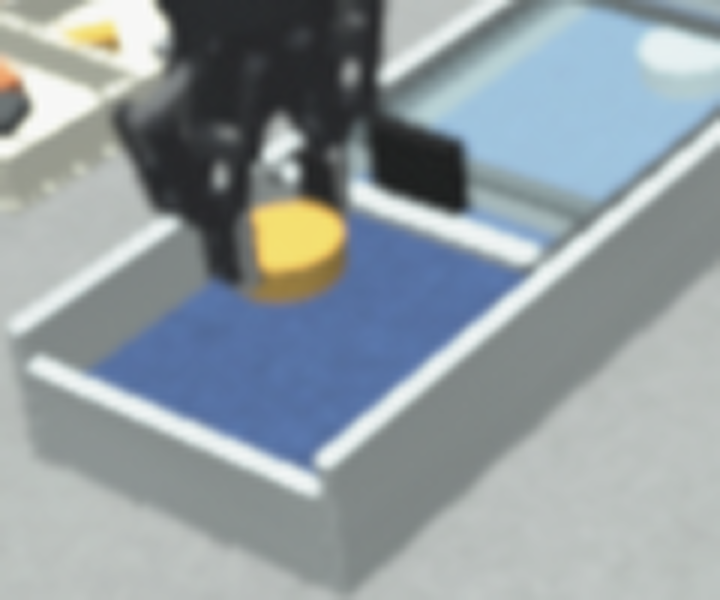

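Emit:
play_rows(increments="-0.3 0 0 -0.6 0; -0.3 0 0 -0.9 0; -0.3 0 0.3 -0.9 0; -0.3 0 0.6 -0.5 0; -0.3 0 0.8 0 0")

```text
t: 10.18
tool_pos: [549.1, 164.8, 238.9]
tool_rot: [1.0, 0.015, 0.003, -0.002]
ft_force: [0.8, 0.5, -3.2]
opening: 46.8
```

Emit:
play_rows(increments="-0.3 -0.1 0.9 0 0; -0.3 -0.1 0.9 0 0; -0.3 -0.1 0.9 0 0; -0.3 -0.1 0.9 0 0; -0.3 -0.1 0.9 0 0")

```text
t: 10.6
tool_pos: [535.4, 25.9, 235.4]
tool_rot: [1.0, 0.013, -0.001, 0.0]
ft_force: [0.9, 0.9, -3.2]
opening: 47.1
```

Emit:
play_rows(increments="-0.3 -0.1 0.9 0 0; -0.3 -0.1 0.9 0 0; -0.3 -0.1 0.9 0 0; -0.3 -0.1 0.9 0 0; -0.3 -0.1 0.9 0 0")

```text
t: 11.02
tool_pos: [523.9, -109.3, 235.4]
tool_rot: [1.0, 0.013, -0.001, -0.0]
ft_force: [-0.3, -0.4, -2.9]
opening: 47.0
```

Emit:
play_rows(increments="-0.3 0 0.9 0 0; -0.3 0 0.9 0 0; -0.3 0 0.9 0 0; -0.3 0 0.9 0 0; -0.3 0 0.9 0 0")

```text
t: 11.43
tool_pos: [527.5, -244.1, 235.2]
tool_rot: [1.0, 0.013, -0.001, -0.001]
ft_force: [1.0, 0.3, -1.1]
opening: 47.1
```

Emit:
play_rows(increments="-0.3 0.1 0.9 0 0; -0.3 0.1 0.9 0 0; -0.3 0.05 0.8 0 0; -0.3 0 0.5 0 0; -0.3 0 0.2 0 0")

```text
t: 11.85
tool_pos: [537.1, -344.8, 235.2]
tool_rot: [1.0, 0.011, -0.001, 0.0]
ft_force: [-0.6, -0.3, -2.3]
opening: 47.5
```

Emit:
play_rows(increments="-0.3 0 0 0.5 0; -0.3 0 0 0.5 0; -0.3 0 0 0 0")

```text
t: 12.1
tool_pos: [536.7, -339.2, 203.1]
tool_rot: [1.0, 0.014, -0.003, -0.003]
ft_force: [-0.4, 1.3, -3.7]
opening: 47.1
```

Run:
```python
from h import *
s,c=wcam("w6");print(s["tool_pos"],s["tool_rot"],s["opening"],s["ft_force"])
pickle.dump(c,open("w6.pkl","wb"))
print("anvil pred",proj(c,[536,-347.5,30]))
c2=camera("top");pickle.dump(c2,open("top6.pkl","wb"));cv2.imwrite("pics/t6.png",cv2.resize(c2["frame"][130:250,380:520],None,fx=5,fy=5,interpolation=cv2.INTER_CUBIC))
```

```text
[ 536.73813759 -339.1590061   203.05103009] [ 0.99990102  0.01355058 -0.00284386 -0.00250045] 47.12090393288915 [-0.38277276  1.31670592 -3.74946784]
anvil pred [330.19607438 196.65208927]
```

View pics/w6.png

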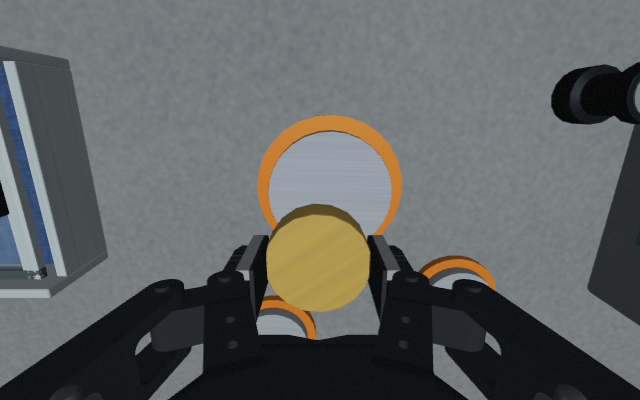

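View pics/t6.png

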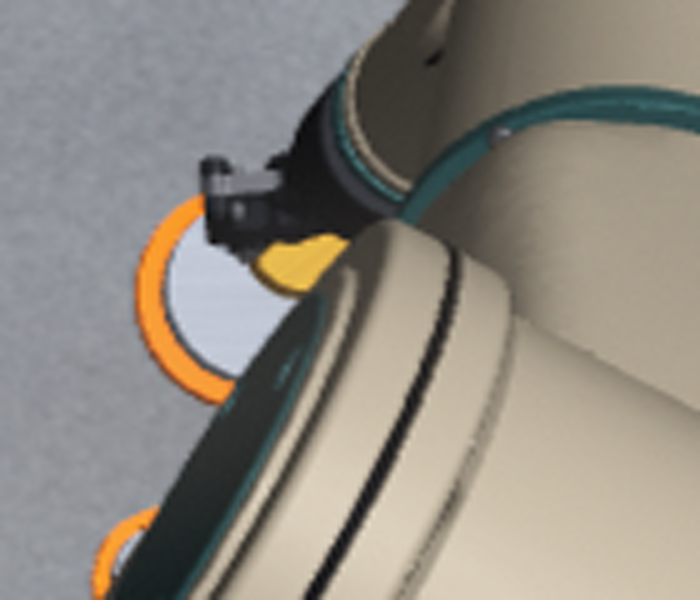

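Run:
```python
from h import *
from scipy.optimize import least_squares
c=pickle.load(open("w6.pkl","rb"));f=c["frame"]
hsv=cv2.cvtColor(f,cv2.COLOR_BGR2HSV);m=((hsv[...,0]<22)&(hsv[...,0]>5)&(hsv[...,1]>170)).astype(np.uint8)
m[225:]=0
cs,_=cv2.findContours(m,cv2.RETR_EXTERNAL,cv2.CHAIN_APPROX_NONE);m2=max(cs,key=cv2.contourArea)[:,0]
P=np.array([[*p] for p in m2 if p[1]<222])
cen=np.array([330,190]);r=np.linalg.norm(P-cen,axis=1)
for nm,sel,z,R in(("outer",r>67,12,62),("inner",r<66,30,50)):
    Q=P[sel]; X=np.array([atz(c,*q,z)[:2] for q in Q]);
    s=least_squares(lambda p:np.hypot(*(X-p[:2]).T)-p[2],[536,-347,R],loss="soft_l1");s2=least_squares(lambda p:np.hypot(*(X-p).T)-R,[536,-347],loss="soft_l1")
    print(nm,len(Q),s.x,s2.x,np.sqrt(np.mean(s2.fun**2)))
print(get_state()["tool_pos"],get_state()["tool_rot"])
```

```text
outer 275 [ 538.26279531 -346.89942744   61.19052416] [ 537.36732552 -346.93374981] 0.6418932815631814
inner 237 [ 538.67105532 -346.97943774   50.50588136] [ 539.22896278 -346.94639911] 0.5192877166078511
[ 538.17322471 -340.222767    205.72573657] [ 9.99906099e-01  1.36310997e-02 -9.28459333e-04 -1.06076679e-03]
```

Emit:
play_rows(increments="-0.3 0 0.23 0.6 0; -0.3 0 0 0.8 0; -0.3 0 0 0.7 0; -0.3 0 0 0.4 0; -0.3 0 0 0.2 0")

```text
t: 12.62
tool_pos: [538.3, -347.8, 124.3]
tool_rot: [1.0, 0.013, -0.001, -0.001]
ft_force: [-0.8, -0.2, -2.6]
opening: 46.9
```

Emit:
play_rows(increments="-0.3 0 0 0.1 0; -0.3 0 0 0 0; -0.3 0 0 0 0")

```text
t: 12.87
tool_pos: [539.3, -349.0, 123.6]
tool_rot: [1.0, 0.013, 0.001, 0.0]
ft_force: [-0.3, 0.6, -2.4]
opening: 46.9
```

Emit:
play_rows(increments="-0.3 -0.03 -0.05 0.2 0; -0.3 0 0 0.15 0; -0.3 0 0 0 0; -0.3 0 0 0 0")

```text
t: 13.2
tool_pos: [537.4, -347.2, 111.7]
tool_rot: [1.0, 0.013, -0.0, -0.0]
ft_force: [-0.4, -1.3, -2.3]
opening: 47.3
```

Emit:
play_rows(increments="-0.3 0 0 0.07 0; -0.3 0 0 0 0; -0.3 0 0 0 0")

```text
t: 13.45
tool_pos: [537.6, -347.4, 109.8]
tool_rot: [1.0, 0.013, 0.0, 0.0]
ft_force: [-0.1, 0.2, -2.5]
opening: 47.0
```

Emit:
play_rows(increments="-0.3 0 0 0.05 0; -0.3 0 0 0 0; -0.3 0 0 0 0")

```text
t: 13.7
tool_pos: [537.6, -347.3, 108.3]
tool_rot: [1.0, 0.013, -0.0, -0.0]
ft_force: [0.0, -0.0, -2.6]
opening: 47.1
```

Emit:
play_rows(increments="-0.3 0 0 0.04 0; -0.3 0 0 0 0; -0.3 0 0 0 0")

```text
t: 13.95
tool_pos: [537.7, -347.4, 108.0]
tool_rot: [1.0, 0.013, 0.0, 0.0]
ft_force: [-2.0, 1.5, 6.2]
opening: 47.3
```

Emit:
play_rows(increments="0.2 0 0 0 0; 0.4 0 0 0 0; 0.6 0 0 0 0; 0.6 0 0 0 0; 0.6 0 0 0 0")

```text
t: 14.37
tool_pos: [537.7, -347.3, 107.0]
tool_rot: [1.0, 0.013, 0.0, 0.0]
ft_force: [-0.7, 0.2, 0.2]
opening: 68.4
```

Emit:
play_rows(increments="0.6 0 0 -0.3 0; 0.6 0 0 -0.6 0; 0.6 0 0 -0.9 0; 0.6 0 0 -0.9 0; 0.6 0 0 -0.9 0")

```text
t: 14.78
tool_pos: [537.5, -347.3, 216.7]
tool_rot: [1.0, 0.013, -0.0, -0.0]
ft_force: [0.6, 0.1, -0.6]
opening: 68.3
```

Emit:
play_rows(increments="0.6 -0.5 0 -0.5 0; 0.6 -0.5 0 0 0; 0.6 0 0 0 0; 0.6 0 0 0 0")

```text
t: 15.12
tool_pos: [507.2, -348.4, 230.9]
tool_rot: [1.0, 0.012, 0.0, 0.0]
ft_force: [0.0, 0.7, 0.4]
opening: 68.6
```

Run:
```python
from h import *
s,c=wcam("w7");print(s["tool_pos"],s["tool_rot"],s["opening"],s["ft_force"],s["qvel"])
hsv=cv2.cvtColor(c["frame"],cv2.COLOR_BGR2HSV);m=((hsv[...,0]>17)&(hsv[...,0]<32)&(hsv[...,1]>70)).astype(np.uint8)
k,l,st,ce=cv2.connectedComponentsWithStats(m);i=1+st[1:,4].argmax();print(st[i],ce[i],atz(c,*ce[i],48))
for n in("top","side"):
    c=camera(n);cv2.imwrite(f"pics/{n}7.png",c["frame"])
```

```text
[ 507.23210338 -348.40100587  230.85595049] [9.99924044e-01 1.23204909e-02 2.50507950e-04 2.22353482e-04] 68.6056909402052 [0.04310522 0.71669916 0.43133196] [-0.01408013  0.02881691 -0.01902825 -0.02165311 -0.00711629 -0.00659303
 -0.00092108]
[ 287  128   61   61 2891] [317.18056036 157.98166724] [ 537.1813671 -346.3686584   48.       ]
```

View pics/w7.png

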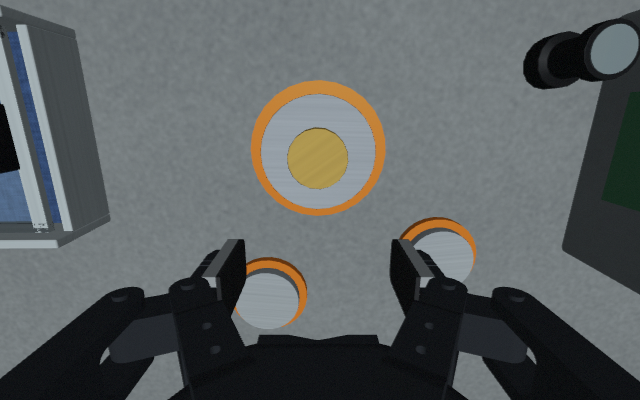

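View pics/side7.png

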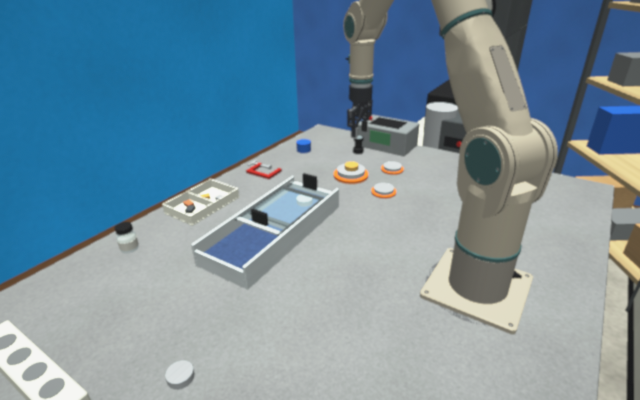

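View pics/top7.png

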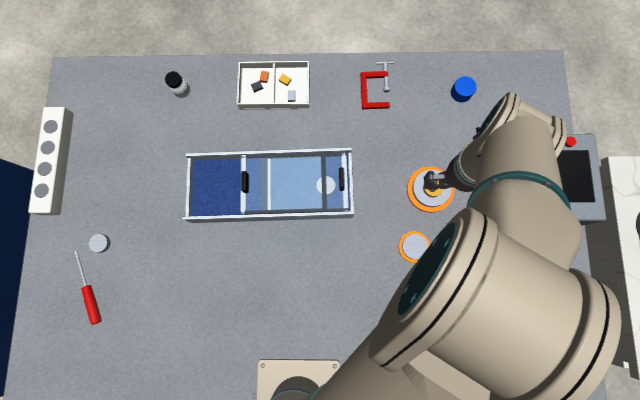

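```bash
python3 -c "
from plant import *
print(job_done());print(get_state()['t'])"
```

```text
the job is handed in; nothing more can be done
None
the job is handed in; nothing more can be done
```

The brass block is on the largest anvil, released and lying flat, and I handed the job in after about 15 s of the 48 s allowed. The hand-in gave no verdict.

- **Cover:** The brass block was under the left cover. I gripped the left pull and slid it about 132 mm to its stop (7.8 N there). The last pictures show the left cover still open and the right cover where it started.
- **Block:** I lifted the brass block out and lowered it onto the anvil until it touched, at about 6 N. Then I opened the fingers and raised and moved the gripper clear.
- **Final position:** The wrist camera puts the block at about (537, −346) mm. My estimates of the anvil centre ranged over (535–539, −347 to −349) mm. The block is therefore within about 4 mm of centre, against the 20 mm allowed.
- **Disagreements:** The top and wrist cameras differed by 2–4 mm, so I used values in between. On the 50 mm block the gripper opening read about 47 mm, but the block was held firmly and level.

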